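# Square up and stack three glass plates in a tilted laminating jig

### The arm

A 7-joint arm with a two-finger parallel gripper is mounted at the origin on a cart in front of the work surface, level with it; the furniture and walls round the work are solid. World frame = base frame: x ahead of the robot, y to its left, z up, the work surface at z = 0. Lengths are in m, angles in degrees, forces in N, time in s.
With the tool pointing down it reaches from about 0.425 to 0.875 m from the base axis. Payload 4.7 kg.
Tool frame: the origin (TCP) lies between the finger pads; the fingertips stand env.finger_overhang ahead of it and the grasp point (between the pads) lies 5 mm behind it (env.finger_overhang is the distance from the TCP to the fingertips, in m); z points along the fingers, y is the line along which they close (so a half turn about z gives the same grasp; the last joint's range is limited). The gripper opens to 87 mm and grips with 3 to 60 N. Pads are 19 mm wide; open, the fingers measure 117 mm over their backs; the gripper's body (75 mm by 190 mm) begins 51 mm behind the grasp point.
Start: joints at [-62.332, 18.392, -4.016, 83.108, 1.295, 78.541, -3.26], TCP at [0.294, 0.58, 0.237] pointing down, gripper open.
Joint ranges: [-163.93, 163.93], [-17.29, 119.83], [-79.2, 71.16], [3.27, 140.29], [-89.18, 269.18], [5.43, 117.66], [-154.24, 154.24]. Speed limits (degrees/s): [147.25, 147.25, 180, 180, 180, 180, 180].

### API

Orientations are given as [roll, pitch, yaw] about the fixed x, y, z axes, in that order (R = Rz(yaw) Ry(pitch) Rx(roll)).
In Python, from cell import telemetry, eyes, env, models gives the robot as it stands. The module is installed in compiled form; this text tells all that it offers.
- The arm moves only by the tool drive_tool, never from a script. Its arguments are lists of equal length, an entry for each row: "angular": the turn, a rotation vector about the tool's x, y, z in rad, a list of three; "delta_pos": the shift along the tool's x, y, z in cm, a list of three; "gripper": the finger opening in cm, from 0 to 8.7. A call has 1 to 20 rows; each row shifts and turns the commanded pose from where the row before left it, along the tool's axes as they then stand; what a row does not reach is not made up. A row lasts 1/10 s, in which the tool goes at most 50 mm and 8.59 degrees, less where a joint would pass 70% of its speed; a pose out of reach is approached as far as the arm can. A call with a gripper value outside its range is refused whole. The fingers move at their own pace and stop on an object; "squeeze" is the grip in N (left out, the last holds). Time passes only in rows, so rows that do not move let the fingers close. It gives the time, the measured TCP pose, the force, the opening and the grip force at its end, in the units of the state.
- telemetry.get_obs(): the state, without advancing time (a new reading comes with each control period).
- eyes.read_camera(name): name is "scene" or "side" or "wrist"; returns a dict with "pixels" (480x640x3 uint8, red, green, blue), "mtx" (3x3 intrinsics, pixels), "origin" and "orientation" of the camera in the world. Camera axes: x right, y down, z forward; pixel columns grow to the right and rows downward; lengths in m; the calibration is good to about 2 mm. A picture is of the moment at which its call begins. There is no depth.
- env.sign_off(): hands the job in; it is judged then, once.
Trained networks look in a picture, given as the dict that the camera call returned (one of the last four; its "shot" number tells which), for a name from the list of things; names that differ only in an ending like _2 or _b are one class to them, and where a whole thing is asked for, a point or a joint stands for the part that bears it (a point fixed in the world has none). Each returns a list of dicts, best first, with "p" (0 to 1); they miss things now and then, are a little off and sometimes report something else, mostly with a low value. They report only what shows in the picture. A call takes as long as a camera call.
- models.search_frame(picture, target): "centre" ([column, row] in pixels, amid what is visible of it).
- models.cut_out(picture, target): "pixels" (480x640 bool, what is visible of it) and "centre" ([column, row] in pixels, amid what is visible of it).
The state is a dict: "time_s": time; "qpos": joint angles; "joint_velocities": joint speeds; "effort": joint torques, N m; "tool_pos": TCP position; "tool_rot": TCP orientation; "force": force on the tool from outside, world axes, zero at the start; "wrist_torque": the same for the moment, N m; "grip_width": finger opening in m; "grasp_force": force on a finger pad.
Only numpy, scipy, OpenCV 4.12 (cv2) and the standard library are available. Lean on these libraries where they do the work, as an engineer would, in place of code of your own. Each camera call takes 0.05 s, during which the arm holds its last target. There are 200 camera calls.

### The job

Dry-stack the three glass plates for a stepped lamp foot in the sloping laminating jig: longest at the bottom (it already lies in the jig, but crooked and away from the fences), then the middle one, then the shortest, each lying flat with one long edge hard against the ledge and one end hard against the end fence. Then swing the hold-down bar over so that its pad rests on the finished stack. Lay the glass down, do not drop it, and leave everything else on the bench where it stands.

Things in the scene. Friction and masses are not known exactly. Their poses are not given: they have to be found in the camera images.
- jig: fixed jig: plywood bed sloping 24 degrees, facing the robot, with aluminium fences. Origin: inner corner on the bed, where ledge and end fence meet, 40 mm up. x runs up the slope, y along the ledge (robot's left), z square off the bed. Bed: x -42 to 158, y -24 to 168 mm. A squared plate of length L has its centre at x 28, y L/2 mm; layers start at z 0, 10, 20 mm. Glass stays where it is put
- ledge_gap (a point): point on the bed at jig x 0, y 55 mm, axes as the jig: middle of the 60 mm finger gap in the ledge. The ledge is an upright strip, inner face x = 0, 4 mm thick, 31 mm high, in two pieces: y -4 to 25 and 85 to 165 mm, each with a 3 mm high foot reaching to x = -25 mm. Through the open gap a finger reaches a plate's lower edge; the corner of a crooked plate can catch in it
- end_fence (a point): point on the bed at jig x 40 mm, y 0, axes as the jig: middle of the end fence, an upright strip 31 mm high and 4 mm thick from x 0 to 80 mm whose inner face is y = 0 and which stops the plates' ends (right side, seen from the robot)
- plate_long: bare plate of greenish glass, 160 mm long, 56 mm wide, 10 mm thick, about 0.22 kg; the longest, it starts lying on the jig's bed, clear of both fences and up to 10 degrees crooked. Origin: centre of its underside; y along its length, x across its width, z up out of its face. Both ends alike; take it by its long edges
- plate_mid: bare plate of greenish glass, 130 mm long, 56 mm wide, 10 mm thick, about 0.18 kg; the middle one, it starts flat on the bench. Origin: centre of its underside; y along its length, x across its width, z up out of its face. Both ends alike; take it by its long edges
- plate_short: bare plate of greenish glass, 100 mm long, 56 mm wide, 10 mm thick, about 0.14 kg; the shortest, it starts flat on the bench. Origin: centre of its underside; y along its length, x across its width, z up out of its face. Both ends alike; take it by its long edges
- hold_bar (a joint): hold-down bar, a steel strap 20 x 7 mm hinged at the top of the jig. 0 = parallel to the bed, pad resting on a 30 mm stack; grows as the tip lifts and swings back up the slope, to a stop at 2.30 rad. Starts at 2.1 to 2.3, where its weight keeps it back; brought forward of about 1.8 rad it sinks slowly (damped) onto the stack by itself. Moving it takes 1 to 3 N at the handle
- bar_hinge (a point): middle of the bar's hinge axis, which is parallel to jig y: jig x 130, y 52, z 38 mm. Its two steel ears span jig x 121 to 139, y 35 to 69 mm and are 48 mm high
- bar_handle (a point): middle of the bar's cross handle, a dark round rod 10 mm thick and 70 mm long parallel to the jig's y, at the bar's tip, 92 mm from the hinge axis; the rubber pad (22 mm across) is under it
- cutting_oil: small cream plastic bottle with a red cap, 35 mm across, 73 mm high, standing among the plates; leave it. Origin at the centre of its underside, as for all the bystanders
- glass_bottle: clear glass bottle with a green rubber band, 72 mm across, 140 mm high; leave it
- brush_jar: open glass pot, 61 mm across, 71 mm high; leave it
- running_pliers: pliers with red handles lying flat, 58 x 168 x 13 mm, length along y; leave them
- abrasive_stone: dark grey stone lying flat among the plates, 26 x 98 x 20 mm, length along y; leave it
- lathekin: wooden burnishing stick lying flat, 20 x 150 x 12 mm, length along y; leave it
- tin_1: flat round brass-coloured tin, 62 mm across, 24 mm high; leave it

How it is judged (in metres and radians):
At the end, for the whole second after the job is handed in: The plates lie in the jig, longest at the bottom, shortest on top (3 mm in height), each within 2.5 mm of ledge and end fence, parallel to the ledge within 0.03 rad, flat within 0.05 rad and at rest; the hold-down bar lies on the stack (within 0.05 rad of 0) (x of plate_long in the frame of jig between 0.0255 and 0.0305 m and y of plate_long in the frame of jig between 0.0775 and 0.0825 m and z of plate_long in the frame of jig between -0.003 and 0.003 m and angle between the y axis of each of plate_long, plate_mid, plate_short and the y axis of jig, either way round below 0.03 rad and angle between the z axis of each of plate_long, plate_mid, plate_short and the z axis of jig, either way round below 0.05 rad and linear speed of each of plate_long, plate_mid, plate_short below 0.01 m/s and x of plate_mid in the frame of jig between 0.0255 and 0.0305 m and y of plate_mid in the frame of jig between 0.0625 and 0.0675 m and z of plate_mid in the frame of jig between 0.007 and 0.013 m and x of plate_short in the frame of jig between 0.0255 and 0.0305 m and y of plate_short in the frame of jig between 0.0475 and 0.0525 m and z of plate_short in the frame of jig between 0.017 and 0.023 m and value of joint hold_bar between -0.05 and 0.05 rad); the robot touches nothing.
It fails at once if a glass plate is dropped or knocked off: it moves faster than 0.7 m/s while the fingers do not touch it ((linear speed of plate_long above 0.7 m/s and contact force between the fingers and plate_long below 0.05 N) or (linear speed of plate_mid above 0.7 m/s and contact force between the fingers and plate_mid below 0.05 N) or (linear speed of plate_short above 0.7 m/s and contact force between the fingers and plate_short below 0.05 N)).
It fails at once if something else on the bench is pushed more than 30 mm from its place (distance of any of cutting_oil, glass_bottle, brush_jar, running_pliers, abrasive_stone, lathekin, tin_1 from where it was at the start of the episode above 0.03 m).
It fails at once if the glass bottle, the oil bottle or the jar is tipped over (angle between any of glass_bottle, cutting_oil, brush_jar's own z axis and vertical above 0.5 rad).
It also fails if it takes over 72 s, if anything falls off the work surface, if the arm or the gripper's body presses on something with over 40 N, if the wrist force passes 120 N, or if a joint passes its speed limit or range.

## Working session

There is one attempt and no reset: what is moved stays moved. The work goes in short steps, Python scripts to look and compute and a tool call to move; the robot and the scene stay as the last step left them, time stands still between calls to the robot, and variables do not carry over. Pictures are saved under pics/ and viewed, at most 10 in all, crops included, and the job is handed in when it is done.

Besides the shell and the picture viewer there is one more tool, called after ">>>" as name(argument=value, ...) on one line, values as JSON. drive_tool: Moves the arm, as the interface text tells. Its arguments: {"type":"object","properties":{"angular":{"type":"array","items":{"type":"array","items":{"type":"number"}}},"delta_pos":{"type":"array","items":{"type":"array","items":{"type":"number"}}},"gripper":{"type":"array","items":{"type":"number"}},"squeeze":{"type":"number"}},"required":["angular","delta_pos","gripper"]}

```bash
mkdir -p pics; cat > h.py <<'E'
import numpy as np, cv2
from scipy.spatial.transform import Rotation as R
from cell import telemetry, eyes, env, models
def snap(cam,fn=None):
    p=eyes.read_camera(cam)
    if fn: cv2.imwrite('pics/'+fn,p['pixels'][:,:,::-1])
    return p
def camR(p):
    o=np.array(p['orientation'],float)
    if o.shape==(3,3): return o
    if o.size==4: return R.from_quat(o).as_matrix()
    return R.from_euler('xyz',o,degrees=True).as_matrix()
def ray(p,px):
    K=np.array(p['mtx']); d=camR(p)@np.linalg.inv(K)@np.array([px[0],px[1],1.0]); return np.array(p['origin']),d/np.linalg.norm(d)
def onplane(p,px,z=0,n=(0,0,1),pt=None):
    o,d=ray(p,px); n=np.array(n,float); pt=np.array([0,0,z],float) if pt is None else np.array(pt)
    return o+d*((pt-o)@n)/(d@n)
def proj(p,X):
    c=(np.atleast_2d(X)-np.array(p['origin']))@camR(p); q=c@np.array(p['mtx']).T
    return q[:,:2]/q[:,2:]
E
python3 - <<'E'
from h import *
print(telemetry.get_obs(), env.finger_overhang)
for c in ['scene','side']:
    p=snap(c,c+'0.png'); print(c,p['origin'],p['orientation'],p['mtx'])
E
```

```text
{'time_s': 0.0, 'qpos': array([-62.33279554,  18.43699832,  -4.01295492,  83.17611496,
         1.29560724,  78.54057139,  -3.2583492 ]), 'joint_velocities': array([ 0.01084474, -0.16426552,  0.00245451,  0.00323108,  0.02632102,
        0.07792704,  0.00687172]), 'effort': array([ 1.76070921e-04, -4.91286206e+01, -4.04068977e-01, -3.12524056e+01,
       -6.39024074e-02,  4.38190112e-02,  1.87051978e-04]), 'tool_pos': array([0.29350218, 0.57936301, 0.23547388]), 'tool_rot': array([-1.79891582e+02,  7.24923339e-03,  1.53141906e+02]), 'force': array([0.57712408, 0.10820409, 0.37095473]), 'wrist_torque': array([-0.03587688, -0.00158297,  0.00239714]), 'grasp_force': 0.0, 'grip_width': 0.08689121204660842} 0.014
scene [-0.29234128  1.04637859  0.72566455] [-118.9760124     1.20792832 -134.30983479] [[517.30685534   0.         321.554168  ]
 [  0.         517.30685534 230.33378881]
 [  0.           0.           1.        ]]
side [ 0.32627369 -0.52020717  0.65938047] [-123.23172522    1.09793589  -13.53258186] [[442.22121615   0.         315.71683317]
 [  0.         442.22121615 248.09920178]
 [  0.           0.           1.        ]]
```

View pics/scene0.png

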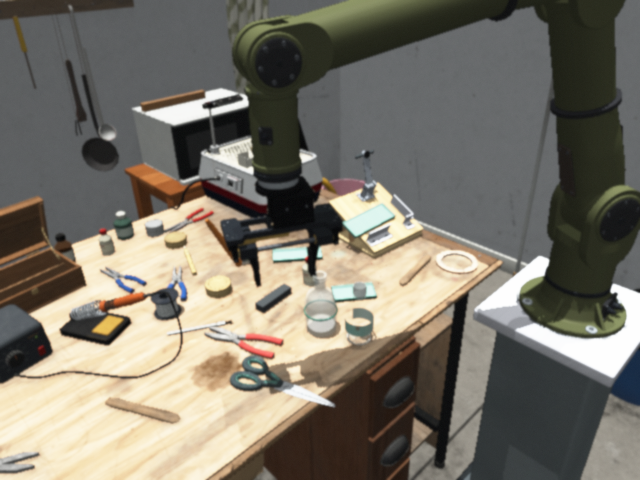

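View pics/side0.png

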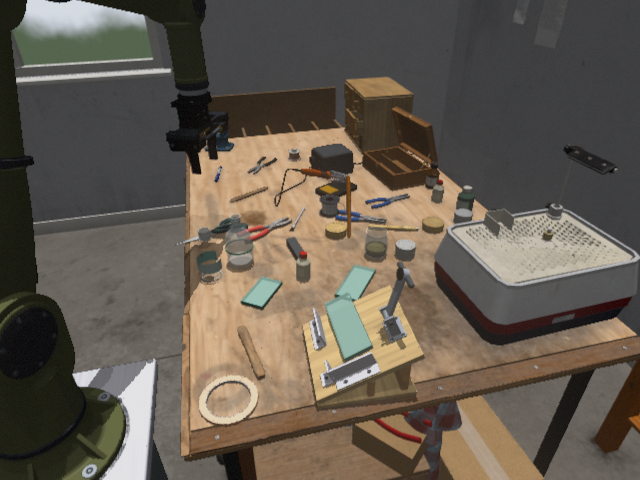

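```bash
python3 - <<'E'
from h import *
for c in ['scene','side']:
    p=snap(c); 
    for t in ['jig','ledge_gap','end_fence','bar_hinge','bar_handle','plate_long','plate_mid','plate_short','cutting_oil','abrasive_stone','tin_1','glass_bottle','brush_jar','running_pliers','lathekin']:
        r=models.search_frame(p,t)[:2]
        print(c,t,[(np.round(a['centre']),round(a['p'],2), np.round(onplane(p,a['centre'],0.01)[:2],3)) for a in r])
    if c=='side': im=p['pixels'][250:410,230:430]
    else: im=p['pixels'][170:320,240:430]
    cv2.imwrite(f'pics/{c}c.png',cv2.resize(im[:,:,::-1],None,fx=4,fy=4 if c=='side' else 4,interpolation=cv2.INTER_CUBIC)[:600,:800])
E
```

```text
scene jig [(array([380., 228.]), 0.89, array([0.534, 0.027]))]
scene ledge_gap [(array([375., 224.]), 0.97, array([0.557, 0.023])), (array([318., 310.]), 0.72, array([0.387, 0.415]))]
scene end_fence [(array([380., 226.]), 0.81, array([0.54 , 0.018]))]
scene bar_hinge [(array([364., 169.]), 0.78, array([ 0.862, -0.274]))]
scene bar_handle []
scene plate_long [(array([368., 219.]), 0.93, array([0.592, 0.012]))]
scene plate_mid [(array([294., 255.]), 0.79, array([0.601, 0.298]))]
scene plate_short [(array([351., 292.]), 0.92, array([0.379, 0.317]))]
scene cutting_oil [(array([309., 279.]), 0.68, array([0.49 , 0.346]))]
scene abrasive_stone [(array([274., 296.]), 0.57, array([0.498, 0.451]))]
scene tin_1 []
scene glass_bottle [(array([317., 310.]), 0.92, array([0.387, 0.418]))]
scene brush_jar []
scene running_pliers [(array([244., 337.]), 0.71, array([0.432, 0.587])), (array([272., 296.]), 0.46, array([0.502, 0.453]))]
scene lathekin [(array([415., 270.]), 0.76, array([0.328, 0.135]))]
side jig [(array([375., 356.]), 0.62, array([0.567, 0.044]))]
side ledge_gap [(array([373., 357.]), 0
[... 537 characters left out ...]
, array([0.487, 0.372])), (array([356., 283.]), 0.63, array([0.604, 0.275]))]
side abrasive_stone [(array([293., 247.]), 0.57, array([0.488, 0.466])), (array([337., 232.]), 0.5, array([0.624, 0.512]))]
side tin_1 [(array([339., 230.]), 0.52, array([0.631, 0.519]))]
side glass_bottle [(array([237., 247.]), 0.88, array([0.342, 0.509]))]
side brush_jar [(array([373., 242.]), 0.83, array([0.704, 0.436])), (array([370., 356.]), 0.29, array([0.559, 0.047]))]
side running_pliers [(array([269., 226.]), 0.55, array([0.441, 0.594])), (array([292., 250.]), 0.21, array([0.485, 0.456]))]
side lathekin [(array([403., 288.]), 0.72, array([0.703, 0.228])), (array([249., 353.]), 0.65, array([0.33 , 0.114]))]
```

View pics/sidec.png

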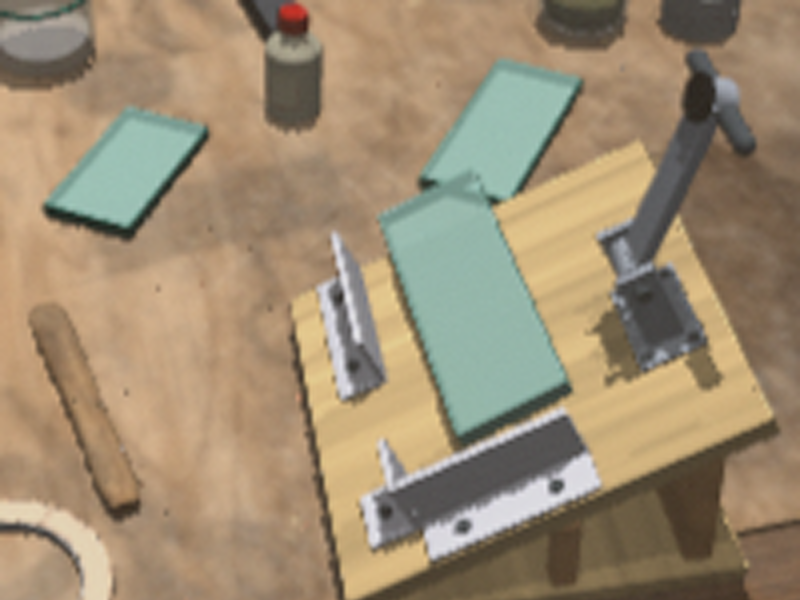

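View pics/scenec.png

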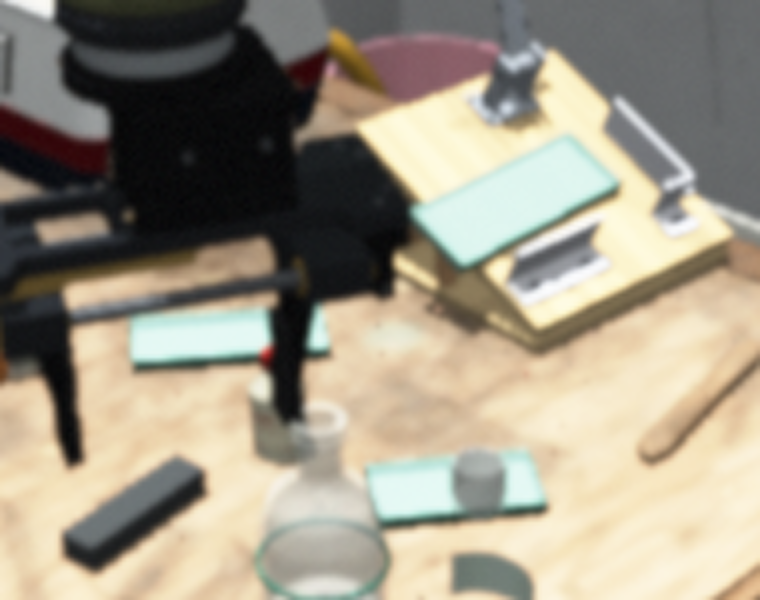

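```bash
cat >> h.py <<'E'
def jigT(x,y,yaw,z=0.04):
    return R.from_euler('xyz',[0,-24,yaw],degrees=True).as_matrix(), np.array([x,y,z])
E
python3 - <<'E'
from h import *
from scipy.optimize import least_squares
S=snap('side');C=snap('scene')
cs=lambda a:np.array(a,float)/4+[230-.375,250-.375]
cc=lambda a:np.array(a,float)/4+[240-.375,170-.375]
B=np.array([[-.042,.168,0],[.158,.168,0],[.158,-.024,0],[-.042,-.024,0]])
ps=cs([(292,300),(640,143),(775,428),(342,600)]);pc=cc([(540,328),(358,128),(552,48),(730,238)])
def f(v):
    Rm,t=jigT(*v); X=B@Rm.T+t
    return np.r_[(proj(S,X)-ps).ravel(),(proj(C,X)-pc).ravel()]
r=least_squares(f,[.5,.07,0],loss='soft_l1'); print('jig',r.x,np.round(r.fun,1))
Rm,t=jigT(*r.x); n=Rm[:,2]
# long plate
for nm,p,px in [('S',S,cs([(380,215),(480,175),(570,385),(460,438)])),('C',C,cc([(412,215),(570,135),(620,188),(465,268)]))]:
    q=np.array([(onplane(p,u,n=n,pt=t+.01*n)-t)@Rm for u in px])*1000
    print(nm,np.round(q,1).tolist(),q.mean(0))
for nm,p,px in [('Smid',S,cs([(500,60),(580,80),(500,195),(423,178)])),('Cmid',C,cc([(131,318),(325,305),(329,353),(133,360)])),('Ssh',S,cs([(125,108),(207,125),(128,232),(45,205)])),('Csh',C,cc([(367,465),(530,452),(547,500),(385,517)]))]:
    q=np.array([onplane(p,u,.01) for u in px])*1000
    print(nm,np.round(q[:,:2]).tolist(),q.mean(0))
E
```

```text
jig [ 0.46959737 -0.01730094 -5.28225681] [-0.5 -0.4  0.6 -1.2 -0.5 -2.4  0.2  0.7 -0.3 -0.6 -0.1 -1.5  1.  -0.1
  1.5 -1.4]
S [[18.0, 186.9, 10.0], [74.7, 182.8, 10.0], [83.3, 28.1, 10.0], [28.9, 25.6, 10.0]] [ 51.21323093 105.8589533   10.        ]
C [[66.1, 194.7, 10.0], [77.2, 37.9, 10.0], [22.1, 38.2, 10.0], [13.6, 190.6, 10.0]] [ 44.72289412 115.33605426  10.        ]
Smid [[623.0, 347.0], [665.0, 313.0], [583.0, 220.0], [545.0, 246.0]] [603.82531257 281.49419699  10.        ]
Cmid [[665.0, 318.0], [582.0, 216.0], [537.0, 257.0], [623.0, 351.0]] [601.50938799 285.73815917  10.        ]
Ssh [[387.0, 358.0], [432.0, 328.0], [373.0, 243.0], [330.0, 278.0]] [380.49820941 301.57567459  10.        ]
Csh [[430.0, 330.0], [369.0, 252.0], [330.0, 282.0], [386.0, 359.0]] [378.76288775 305.55547351  10.        ]
```

```bash
cat >> h.py <<'E'
JIG=[0.4696,-0.0173,-5.28]
def jw(P,jig=None):
    Rm,t=jigT(*(jig or JIG)); return Rm@np.array(P,float)/1000+t if np.ndim(P)==1 else np.array(P)/1000@Rm.T+t
def tooljig(da=0,jig=None):
    "tool y along jig x turned by da deg about jig z, z into bed"
    Rm,_=jigT(*(jig or JIG)); return Rm@R.from_euler('z',da,degrees=True).as_matrix()@np.array([[0,1,0],[1,0,0],[0,0,-1]]).T
def toolflat(ang):
    "tool y at world heading ang deg, pointing down"
    return R.from_euler('z',ang,degrees=True).as_matrix()@np.array([[0,1,0],[1,0,0],[0,0,-1]]).T
def cur():
    o=telemetry.get_obs(); return np.array(o['tool_pos']),R.from_euler('xyz',o['tool_rot'],degrees=True).as_matrix(),o
def plan(P,Rt):
    p,Rc,o=cur(); d=np.array(P)-p; rv=R.from_matrix(Rc.T@Rt).as_rotvec()
    print('t',round(o['time_s'],2),'trans first cm',np.round(Rc.T@d*100,2),'| rot',np.round(rv,4),'deg',round(np.degrees(np.linalg.norm(rv)),1),'| trans after rot cm',np.round(Rt.T@d*100,2))
E
python3 - <<'E'
from h import *
plan(jw([48,105,130]),tooljig(3.6)); print(tooljig(),jw([48,105,130]))
E
```

```text
t 1.8 trans first cm [-37.97 -35.9    5.83] | rot [-0.3574 -0.2598  1.1141] deg 68.7 | trans after rot cm [-48.37  14.82  14.32]
[[ 0.09202301  0.90966918  0.40501081]
 [ 0.99575688 -0.0840672  -0.03742913]
 [ 0.          0.40673664 -0.91354546]] [0.47027513 0.08808503 0.17828427]
```

>>> drive_tool(delta_pos=[[-1.9,-1.8,0],[-1.9,-1.8,0],[-1.9,-1.8,0],[-1.9,-1.8,0],[-1.9,-1.8,0],[-1.9,-1.8,0],[-1.9,-1.8,0],[-1.9,-1.8,0],[-1.9,-1.8,0],[-1.9,-1.8,0],[-1.9,-1.8,0],[-1.9,-1.8,0],[-1.9,-1.8,0],[-1.9,-1.8,0],[-1.9,-1.8,0],[-1.9,-1.8,0],[-1.9,-1.8,0],[-1.9,-1.8,0],[-1.9,-1.8,0],[-1.9,-1.8,0]], angular=[[0,0,0],[0,0,0],[0,0,0],[0,0,0],[0,0,0],[0,0,0],[0,0,0],[0,0,0],[0,0,0],[0,0,0],[0,0,0],[0,0,0],[0,0,0],[0,0,0],[0,0,0],[0,0,0],[0,0,0],[0,0,0],[0,0,0],[0,0,0]], gripper=[8.7,8.7,8.7,8.7,8.7,8.7,8.7,8.7,8.7,8.7,8.7,8.7,8.7,8.7,8.7,8.7,8.7,8.7,8.7,8.7])

```text
time_s: 3.8
tool_pos: [0.4704, 0.086, 0.2369]
tool_rot: [180.0, 0.0, 153.1]
force: [-0.4, 0.4, -0.3]
grip_width: 0.0871
grasp_force: 0.0
```

>>> drive_tool(delta_pos=[[0,0,0],[0,0,0],[0,0,0],[0,0,0],[0,0,0],[0,0,0],[0,0,0],[0,0,0],[0,0,0],[0,0,0],[0,0,0],[0,0,0],[0,0,0],[0,0,0]], angular=[[-0.0298,-0.0217,0.0928],[-0.0298,-0.0217,0.0928],[-0.0298,-0.0217,0.0928],[-0.0298,-0.0217,0.0928],[-0.0298,-0.0217,0.0928],[-0.0298,-0.0217,0.0928],[-0.0298,-0.0217,0.0928],[-0.0298,-0.0217,0.0928],[-0.0298,-0.0217,0.0928],[-0.0298,-0.0217,0.0928],[-0.0298,-0.0217,0.0928],[-0.0298,-0.0217,0.0928],[0,0,0],[0,0,0]], gripper=[8.7,8.7,8.7,8.7,8.7,8.7,8.7,8.7,8.7,8.7,8.7,8.7,8.7,8.7])

```text
time_s: 5.2
tool_pos: [0.4796, 0.0899, 0.2346]
tool_rot: [156.9, 1.9, 89.4]
force: [-0.8, 0.3, 0.4]
grip_width: 0.0871
grasp_force: 0.0
```

```bash
python3 - <<'E'
from h import *
p=snap('wrist','w1.png'); pp,Rc,o=cur(); print(pp,o['qpos'],o['force']); print(Rc.T@(np.array(p['origin'])-pp),np.round(Rc.T@camR(p),3),p['mtx'][0][0])
plan(jw([48,105,130]),tooljig(3.6))
E
```

```text
[0.47967541 0.08997735 0.23474708] [-10.33284826 -17.24551838  -8.71878854 122.44813676   8.29388287
  53.58957596 -23.02908363] [ 0.67269805 -0.54125137 -0.1838331 ]
[ 0.07175687 -0.00021932 -0.14824333] [[-0.001 -0.965 -0.262]
 [ 1.    -0.001 -0.001]
 [ 0.    -0.262  0.965]] 345.0112195214312
t 5.25 trans first cm [-0.02 -3.08  4.83] | rot [-0.0139 -0.0035  0.0255] deg 1.7 | trans after rot cm [-0.08 -3.15  4.78]
```

View pics/w1.png

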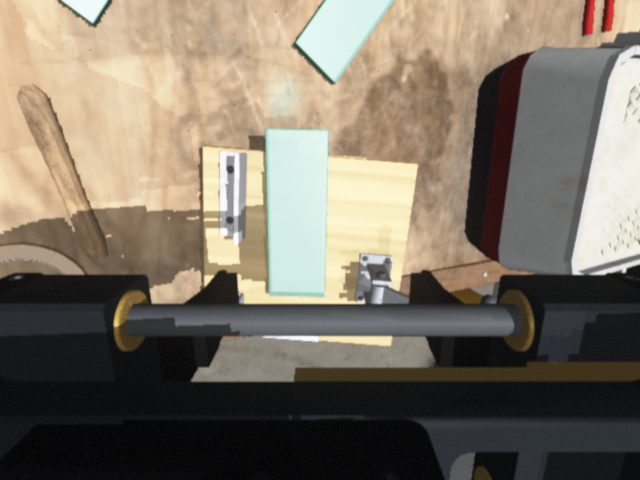

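```bash
python3 - <<'E'
from h import *
from scipy.optimize import least_squares
W=snap('wrist')
X=np.array([[-42,168,0],[158,168,0],[158,-24,0]])
print('old jig resid',np.round(proj(W,jw(X)),1))
m=models.cut_out(W,'plate_long')[0]; print(m['p'])
c=max(cv2.findContours(m['pixels'].astype(np.uint8),0,1)[0],key=cv2.contourArea)
ap=cv2.approxPolyDP(c,8,True)[:,0]; print('poly',ap.tolist())
for jig in ([.4696,-.0173,-5.28],):
    Rm,t=jigT(*jig); n=Rm[:,2]
    for u in [(267,129),(327,129),(325,296),(268,296)]: print(u,np.round((onplane(W,u,n=n,pt=t+.01*n)-t)@Rm*1000,1))
px=np.array([(203,147),(416,164),(393,345)])
def f(v):
    Rm,t=jigT(*v); return (proj(W,X/1000@Rm.T+t)-px).ravel()
r=least_squares(f,[.4696,-.0173,-5.3]); print(r.x,r.fun.round(1))
cv2.imwrite('pics/w1c.png',cv2.resize(W['pixels'][110:360,190:430,::-1],None,fx=2.4*1.0,fy=2.4,interpolation=cv2.INTER_CUBIC))
E
```

```text
old jig resid [[200.6 146.7]
 [416.8 166.2]
 [388.6 348.8]]
0.88
poly [[266, 129], [269, 295], [324, 297], [328, 131]]
(267, 129) [ 20.  188.5  10. ]
(327, 129) [ 72.4 193.   10. ]
(325, 296) [84.6 35.1 10. ]
(268, 296) [28.1 29.8 10. ]
[ 0.47373731 -0.01756956 -4.20528216] [-1.2  0.5  2.2 -0.8 -0.4  0.8]
```

View pics/w1c.png

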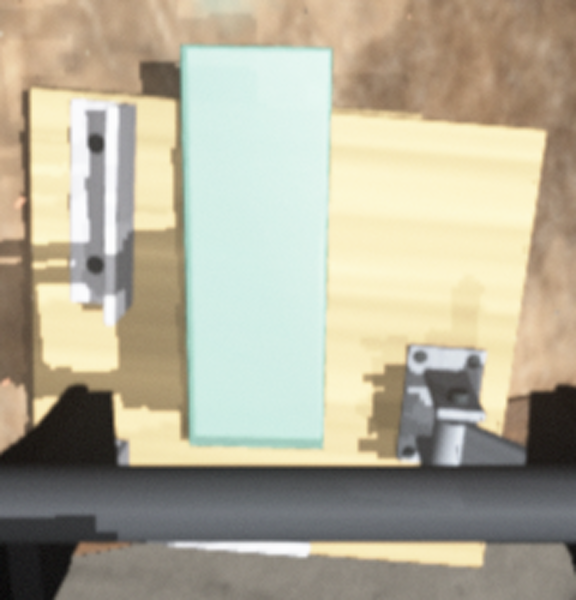

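```bash
sed -i 's/^JIG=.*/JIG=[0.471,-0.0175,-4.9]/' h.py; python3 - <<'E'
from h import *
plan(jw([52,86,60]),tooljig(3.4))
E
```

```text
t 5.35 trans first cm [-1.99 -2.69 11.85] | rot [-0.0138 -0.001   0.0222] deg 1.5 | trans after rot cm [-2.03 -2.81 11.81]
```

>>> drive_tool(delta_pos=[[0,0,0],[-0.2,-0.28,1.18],[-0.2,-0.28,1.18],[-0.2,-0.28,1.18],[-0.2,-0.28,1.18],[-0.2,-0.28,1.18],[-0.2,-0.28,1.18],[-0.2,-0.28,1.18],[-0.2,-0.28,1.18],[-0.2,-0.28,1.18],[-0.2,-0.28,1.18],[0,0,0],[0,0,0]], angular=[[-0.0138,-0.001,0.0222],[0,0,0],[0,0,0],[0,0,0],[0,0,0],[0,0,0],[0,0,0],[0,0,0],[0,0,0],[0,0,0],[0,0,0],[0,0,0],[0,0,0]], gripper=[6.8,6.8,6.8,6.8,6.8,6.8,6.8,6.8,6.8,6.8,6.8,6.8,6.8])

```text
time_s: 6.65
tool_pos: [0.5037, 0.0669, 0.1147]
tool_rot: [156.2, 1.4, 88.1]
force: [-0.2, -0.5, 0.9]
grip_width: 0.0676
grasp_force: 0.0
```

```bash
cat >> h.py <<'E'
def plate_in_jig(W,name,ztop):
    m=models.cut_out(W,name)[0]
    c=max(cv2.findContours(m['pixels'].astype(np.uint8),0,1)[0],key=cv2.contourArea)
    Rm,t=jigT(*JIG); n=Rm[:,2]
    ap=cv2.approxPolyDP(c,8,True)[:,0]
    q=np.array([(onplane(W,u,n=n,pt=t+ztop/1000*n)-t)@Rm*1000 for u in ap])
    print(name,round(m['p'],2),ap.tolist(),np.round(q[:,:2],1).tolist())
    return c,q
E
python3 - <<'E'
from h import *
W=snap('wrist','w2.png'); plate_in_jig(W,'plate_long',10)
plan(jw([52,86,16]),tooljig(3.4)); p,Rc,o=cur(); Rm,t=jigT(*JIG); print((p-t)@Rm*1000,o['force'],o['qpos'])
E
```

```text
plate_long 0.83 [[268, 82], [277, 303], [365, 304], [373, 82]] [[18.3, 188.4], [25.7, 61.9], [80.3, 64.4], [73.3, 191.5]]
t 6.75 trans first cm [-0.1  -0.24  4.26] | rot [-0.0008  0.0014 -0.0014] deg 0.1 | trans after rot cm [-0.11 -0.25  4.26]
[54.40018382 87.24358831 58.62091606] [-0.31646872 -0.24216278  0.24960869] [ -8.56657109  -7.85345651  -7.57787122 129.98460376  12.79172482
  36.03174782 -26.792224  ]
```

View pics/w2.png

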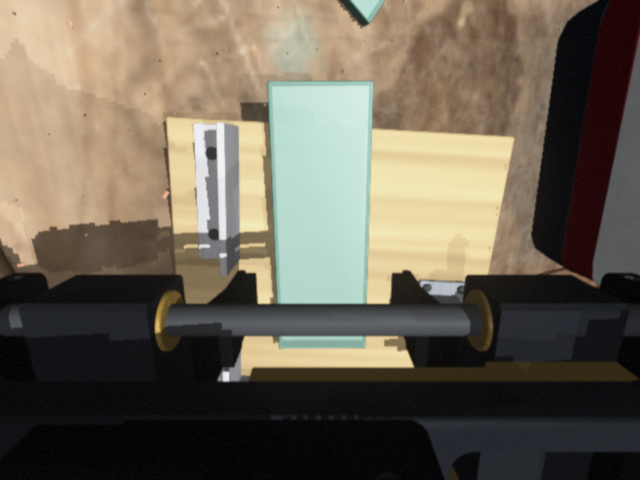

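>>> drive_tool(delta_pos=[[0,-0.24,0.8],[0,0,0.9],[0,0,0.9],[0,0,0.9],[0,0,0.75],[0,0,0],[0,0,0],[0,0,0],[0,0,0],[0,0,0],[0,0,0]], angular=[[0,0,0],[0,0,0],[0,0,0],[0,0,0],[0,0,0],[0,0,0],[0,0,0],[0,0,0],[0,0,0],[0,0,0],[0,0,0]], gripper=[6.8,6.8,6.8,6.8,6.8,6.8,5.0,5.0,5.0,5.0,5.0], squeeze=10)

```text
time_s: 7.85
tool_pos: [0.5184, 0.0654, 0.0751]
tool_rot: [156.2, 1.5, 88.1]
force: [0.5, 0.3, -0.3]
grip_width: 0.0557
grasp_force: 10.0
```

```bash
cat >> h.py <<'E'
def tj():
    p,Rc,o=cur(); Rm,t=jigT(*JIG)
    print('t',round(o['time_s'],2),'TCP jig',np.round((p-t)@Rm*1000,1),'ang',np.round(R.from_matrix(tooljig(0).T@Rc).as_rotvec(degrees=True),2),'F jig',np.round(np.array(o['force'])@Rm,1),'grip',round(o['grip_width']*1000,1),round(o['grasp_force'],1))
E
python3 -c "
from h import *
tj()"
```

```text
t 7.85 TCP jig [51.  86.6 15.7] ang [ 0.13 -0.11 -3.32] F jig [ 0.3  0.4 -0.5] grip 55.7 10.0
```

>>> drive_tool(delta_pos=[[0,0,-0.3],[0,0,-0.2],[0,0,0],[-0.5,-0.4,0],[-0.5,-0.4,0],[-0.5,-0.4,0],[-0.5,-0.4,0],[-0.6,-0.4,0],[0,0,0],[0,0,0.25],[0,0,0.2],[0,0,0]], angular=[[0,0,0],[0,0,0],[0,0,0.058],[0,0,0],[0,0,0],[0,0,0],[0,0,0],[0,0,0],[0,0,0],[0,0,0],[0,0,0],[0,0,0]], gripper=[5.0,5.0,5.0,5.0,5.0,5.0,5.0,5.0,5.0,5.0,5.0,5.0])

```text
time_s: 9.05
tool_pos: [0.4982, 0.0414, 0.0674]
tool_rot: [156.1, 0.1, 85.1]
force: [-0.2, -0.9, -2.0]
grip_width: 0.0558
grasp_force: 10.0
```

```bash
python3 -c "
from h import *
tj()
W=snap('wrist','w3.png'); plate_in_jig(W,'plate_long',10)"
```

```text
t 9.05 TCP jig [31.3 61.  16.1] ang [ 0.11 -0.1  -0.02] F jig [-0.9 -0.9 -1.8] grip 55.8 10.0
plate_long 0.93 [[257, 63], [267, 301], [379, 303], [389, 65]] [[4.1, 164.9], [3.5, 59.1], [58.2, 58.1], [57.9, 164.1]]
```

View pics/w3.png

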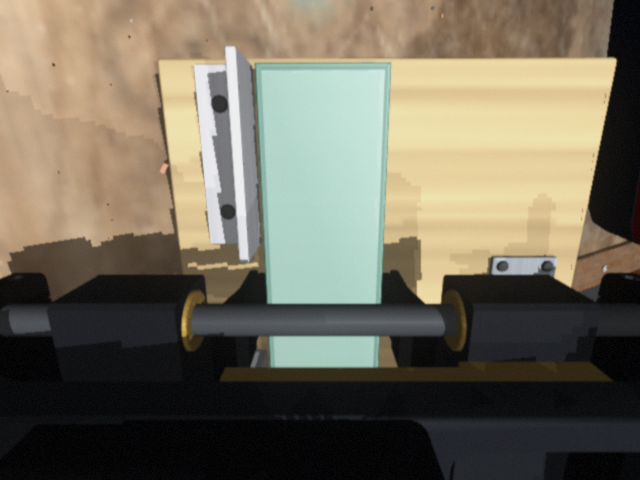

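>>> drive_tool(delta_pos=[[0,-0.1,0],[0,-0.1,0],[0,-0.1,0],[0,0,0]], angular=[[0,0,0],[0,0,0],[0,0,0],[0,0,0]], gripper=[5.0,5.0,5.0,5.0])

```text
time_s: 9.55
tool_pos: [0.4958, 0.0414, 0.0668]
tool_rot: [156.0, 0.1, 85.0]
force: [1.2, 0.3, -3.2]
grip_width: 0.0558
grasp_force: 10.0
```

```bash
python3 -c "
from h import *
tj()
W=snap('wrist')
Rm,t=jigT(*JIG)
for u in [(160,60),(614,58),(576,297)]: print((onplane(W,u,n=Rm[:,2],pt=t)-t)@Rm*1000)"
```

```text
t 9.55 TCP jig [28.8 60.8 16.5] ang [ 0.04 -0.09  0.02] F jig [-0.2  0.4 -3.4] grip 55.8 10.0
[-4.22312017e+01  1.68091091e+02 -1.27592445e-14]
[1.54478299e+02 1.68575311e+02 7.40272944e-15]
[ 1.59536754e+02  5.60811930e+01 -2.00296749e-14]
```

>>> drive_tool(delta_pos=[[0,-0.1,0],[0,-0.1,0],[0,0,0]], angular=[[0,0,0],[0,0,0],[0,0,0]], gripper=[5.0,5.0,5.0])

```text
time_s: 9.9
tool_pos: [0.4955, 0.0415, 0.0671]
tool_rot: [155.8, 0.0, 85.1]
force: [5.8, -1.7, -2.5]
grip_width: 0.056
grasp_force: 10.0
```

```bash
python3 -c "
from h import *
tj()"
```

```text
t 9.9 TCP jig [28.8 60.9 16.9] ang [-0.15 -0.06  0.02] F jig [ 4.4 -1.2 -4.7] grip 56.0 10.0
```

>>> drive_tool(delta_pos=[[-0.1,0,0],[-0.1,0,0],[-0.1,0,0],[-0.1,0,0],[-0.1,0,0],[-0.1,0,0],[0,0,0]], angular=[[0,0,0],[0,0,0],[0,0,0],[0,0,0],[0,0,0],[0,0,0],[0,0,0]], gripper=[5.0,5.0,5.0,5.0,5.0,5.0,5.0])

```text
time_s: 10.6
tool_pos: [0.4951, 0.0374, 0.0673]
tool_rot: [155.8, -0.1, 85.2]
force: [4.5, 3.6, -0.9]
grip_width: 0.0555
grasp_force: 10.0
```

```bash
python3 -c "
from h import *
tj()
W=snap('wrist'); plate_in_jig(W,'plate_long',10)"
```

```text
t 10.6 TCP jig [28.8 56.8 17.1] ang [-0.18  0.08 -0.03] F jig [ 3.4  4.  -2.5] grip 55.5 10.0
plate_long 0.69 [[256, 63], [267, 303], [379, 303], [389, 64]] [[0.9, 160.9], [0.8, 53.4], [55.9, 53.3], [55.6, 160.5]]
```

>>> drive_tool(delta_pos=[[0,0,0],[0,0,0],[0,0,0],[0,0,-0.5],[0,0,-1.5],[0,0,-2],[0,0,-2],[0,0,-2],[1.5,0,0],[2.5,0,0],[2.5,0,0],[2.5,0,0],[0,0,0]], angular=[[0,0,0],[0,0,0],[0,0,0],[0,0,0],[0,0,0],[0,0,0],[0,0,0],[0,0,0],[0,0,0],[0,0,0],[0,0,0],[0,0,0],[0,0,0]], gripper=[6.6,6.6,6.6,6.6,6.6,6.6,6.6,6.6,6.6,6.6,6.6,8,8])

```text
time_s: 12.0
tool_pos: [0.4685, 0.1313, 0.1392]
tool_rot: [156.1, 0.1, 85.3]
force: [-0.4, -0.1, -0.2]
grip_width: 0.0749
grasp_force: 0.0
```

```bash
sed -i 's/^JIG=.*/JIG=[0.4715,-0.017,-4.9]/' h.py; python3 -c "
from h import *
tj(); plan([.58,.26,.17],toolflat(-38)); print(cur()[2]['qpos'])"
```

```text
t 12.0 TCP jig [ 26.  147.5  97. ] ang [ 0.05  0.04 -0.23] F jig [-0.5 -0.1  0. ] grip 74.9 0.0
t 12.0 trans first cm [13.73 10.45  1.26] | rot [ 0.4063 -0.1205  0.5732] deg 40.8 | trans after rot cm [17.    0.87 -3.08]
[ -9.65647338 -11.73153916 -16.64809359 129.81340224  13.43359223
  41.56180923 -39.7596691 ]
```

>>> drive_tool(delta_pos=[[1.5,1.15,0.1],[1.5,1.15,0.1],[1.5,1.15,0.1],[1.5,1.15,0.1],[1.5,1.15,0.1],[1.5,1.15,0.1],[1.5,1.15,0.1],[1.6,1.15,0.1],[1.6,1.2,0.1],[0,0,0],[0,0,0],[0,0,0],[0,0,0],[0,0,0],[0,0,0],[0,0,0],[0,0,0],[0,0,0]], angular=[[0,0,0],[0,0,0],[0,0,0],[0,0,0],[0,0,0],[0,0,0],[0,0,0],[0,0,0],[0,0,0],[0.0508,-0.0151,0.0717],[0.0508,-0.0151,0.0717],[0.0508,-0.0151,0.0717],[0.0508,-0.0151,0.0717],[0.0508,-0.0151,0.0717],[0.0508,-0.0151,0.0717],[0.0508,-0.0151,0.0717],[0.0508,-0.0151,0.0717],[0,0,0]], gripper=[8,8,8,8,8,8,8,8,8,8,8,8,8,8,8,8,8,8])

```text
time_s: 13.8
tool_pos: [0.5801, 0.2534, 0.1716]
tool_rot: [-180.0, 0.2, 51.5]
force: [-0.5, -0.4, 0.8]
grip_width: 0.0804
grasp_force: 0.0
```

```bash
cat >> h.py <<'E'
def plate_flat(W,name,z=.01):
    m=models.cut_out(W,name)[0]
    c=max(cv2.findContours(m['pixels'].astype(np.uint8),0,1)[0],key=cv2.contourArea)
    q=np.array([onplane(W,u,z)[:2] for u in c[:,0]])
    (cx,cy),s,a=cv2.minAreaRect((q*1000).astype(np.float32)); 
    bx=cv2.boxPoints(((cx,cy),s,a)); e=[bx[1]-bx[0],bx[2]-bx[1]]; L=max(e,key=np.linalg.norm)
    print(name,round(m['p'],2),'centre',round(cx,1),round(cy,1),'size',np.round(s,1),'long axis deg',round(np.degrees(np.arctan2(L[1],L[0]))%180,1), cv2.boundingRect(c))
E
python3 - <<'E'
from h import *
W=snap('wrist','w4.png'); plate_flat(W,'plate_mid'); p,Rc,o=cur(); print(p,o['qpos'])
for t in ['plate_short','cutting_oil','brush_jar','abrasive_stone']:
    r=models.search_frame(W,t)[:1]; print(t,[(np.round(a['centre']),round(a['p'],2),np.round(onplane(W,a['centre'],.02)[:2],3)) for a in r])
E
```

```text
plate_mid 0.84 centre 606.2 283.5 size [130.8  56.9] long axis deg 52.0 (294, 103, 66, 149)
[0.57857227 0.25523298 0.17179929] [-11.15265304  19.53806116 -18.75742684  90.03018669   6.56413156
  71.61776129 -69.24591226]
plate_short [(array([131., 265.]), 0.96, array([0.419, 0.336]))]
cutting_oil [(array([175., 214.]), 0.59, array([0.484, 0.345]))]
brush_jar [(array([330.,  16.]), 0.79, array([0.687, 0.381]))]
abrasive_stone [(array([90., 98.]), 0.84, array([0.499, 0.456]))]
```

View pics/w4.png

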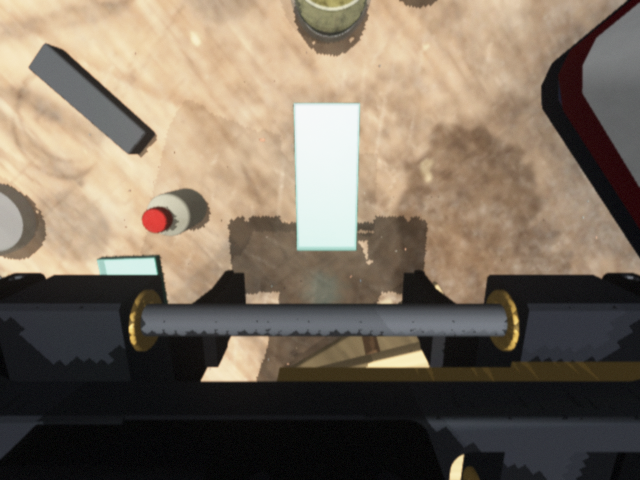

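```bash
python3 -c "
from h import *
plan([.600,.2756,.016],toolflat(-38))"
```

```text
t 14.1 trans first cm [ 2.88  0.56 15.63] | rot [ 0.      0.0012 -0.0033] deg 0.2 | trans after rot cm [ 2.86  0.57 15.64]
```

>>> drive_tool(delta_pos=[[1.4,0.3,0.5],[1.45,0.25,1.5],[0,0,2.5],[0,0,2.5],[0,0,2.5],[0,0,2.5],[0,0,1.5],[0,0,1],[0,0,0.7],[0,0,0.4],[0,0,0],[0,0,0],[0,0,0],[0,0,0],[0,0,0]], angular=[[0,0,-0.003],[0,0,0],[0,0,0],[0,0,0],[0,0,0],[0,0,0],[0,0,0],[0,0,0],[0,0,0],[0,0,0],[0,0,0],[0,0,0],[0,0,0],[0,0,0],[0,0,0]], gripper=[8,8,8,8,8,8,8,8,8,8,5,5,5,5,5], squeeze=20)

```text
time_s: 15.6
tool_pos: [0.6008, 0.2752, 0.0168]
tool_rot: [180.0, 0.0, 51.9]
force: [0.7, -0.1, 2.1]
grip_width: 0.0555
grasp_force: 20.0
```

```bash
python3 -c "
from h import *
p,Rc,o=cur(); print(p,o['tool_rot'],o['force'],o['grip_width'],o['grasp_force'])
p2=p+[0,0,.13]; d=jw([32,60,70])-p2; print(d)
plan(jw([32,60,70]),tooljig(0)); print(Rc.T@np.array([0,0,.13])*100, Rc.T@d*100, tooljig(0).T@d*100)"
```

```text
[0.60077614 0.27517476 0.01683385] [1.79995745e+02 2.61773240e-02 5.18699641e+01] [ 0.7250686  -0.1473938   2.12040712] 0.05553527602049173 19.9971941113472
[-0.12339202 -0.23245912 -0.02987009]
t 15.6 trans first cm [-25.91   4.65 -10.  ] | rot [-0.4071  0.1219 -0.5713] deg 40.8 | trans after rot cm [-24.21  -5.34 -13.34]
[-5.93944620e-03  9.65393958e-04 -1.29999986e+01] [-25.90295249   4.64676893   2.99918932] [-24.21493152 -10.63222015  -1.46408058]
```

>>> drive_tool(delta_pos=[[0,0,-0.5],[0,0,-1.5],[0,0,-2.5],[0,0,-2.5],[0,0,-2.5],[0,0,-2.5],[0,0,-1],[0,0,0],[0,0,0],[0,0,0],[0,0,0],[0,0,0],[0,0,0],[0,0,0],[0,0,0],[0,-1.6,0],[0,-2.5,0],[0,-2.5,0],[0,-2.5,0],[0,-1.5,0]], angular=[[0,0,0],[0,0,0],[0,0,0],[0,0,0],[0,0,0],[0,0,0],[0,0,0],[-0.0509,0.0152,-0.0714],[-0.0509,0.0152,-0.0714],[-0.0509,0.0152,-0.0714],[-0.0509,0.0152,-0.0714],[-0.0509,0.0152,-0.0714],[-0.0509,0.0152,-0.0714],[-0.0509,0.0152,-0.0714],[-0.0509,0.0152,-0.0714],[0,0,0],[0,0,0],[0,0,0],[0,0,0],[0,0,0]], gripper=[5,5,5,5,5,5,5,5,5,5,5,5,5,5,5,5,5,5,5,5])

```text
time_s: 17.6
tool_pos: [0.5016, 0.2831, 0.1018]
tool_rot: [156.2, 0.1, 85.2]
force: [0.2, -0.1, -2.1]
grip_width: 0.0555
grasp_force: 20.0
```

```bash
python3 -c "
from h import *
tj(); plan(jw([32,60,70]),tooljig(0)); print(cur()[2]['qpos'])"
```

```text
t 17.6 TCP jig [ 29.2 301.6  54.7] ang [ 0.15 -0.1  -0.1 ] F jig [-0.7 -0.1 -2. ] grip 55.5 20.0
t 17.6 trans first cm [-24.16   0.24  -1.49] | rot [-0.0026  0.0018  0.0018] deg 0.2 | trans after rot cm [-24.16   0.28  -1.53]
[-19.99300465   6.12036866 -23.68919699 118.58120202  29.93343624
  43.37683479 -67.81346836]
```

>>> drive_tool(delta_pos=[[-0.8,0.25,-0.8],[-1.8,0,-0.7],[-2.5,0,0],[-2.5,0,0],[-2.5,0,0],[-2.5,0,0],[-2.5,0,0],[-2.5,0,0],[-2.5,0,0],[-2,0,0],[-1.3,0,0],[-0.5,0,0],[0,0,0],[0,0,0]], angular=[[0,0,0],[0,0,0],[0,0,0],[0,0,0],[0,0,0],[0,0,0],[0,0,0],[0,0,0],[0,0,0],[0,0,0],[0,0,0],[0,0,0],[-0.0026,0.0018,0.0018],[0,0,0]], gripper=[5,5,5,5,5,5,5,5,5,5,5,5,5,5])

```text
time_s: 19.0
tool_pos: [0.4799, 0.0462, 0.1182]
tool_rot: [155.9, -0.1, 85.1]
force: [0.6, 0.6, -2.0]
grip_width: 0.0557
grasp_force: 20.0
```

```bash
python3 -c "
from h import *
tj(); W=snap('wrist'); plate_in_jig(W,'plate_mid',70-16+10)
m=models.search_frame(W,'plate_long'); print(m)"
```

```text
t 19.0 TCP jig [34.5 63.7 70.2] ang [-0.12  0.09  0.06] F jig [-0.3  0.6 -2. ] grip 55.7 20.0
plate_mid 0.56 [[261, 136], [267, 303], [380, 303], [388, 137]] [[7.6, 139.1], [6.7, 60.8], [61.9, 60.6], [62.2, 138.6]]
[{'centre': [309.5, 116.1], 'p': 0.75}]
```

>>> drive_tool(delta_pos=[[-0.4,-0.25,0.6],[0,0,1],[0,0,1],[0,0,0.8],[0,0,0.5],[0,0,0.2],[0,0,0.15],[0,0,0],[0,0,0]], angular=[[0,0,0],[0,0,0],[0,0,0],[0,0,0],[0,0,0],[0,0,0],[0,0,0],[0,0,0],[0,0,0]], gripper=[5,5,5,5,5,5,5,5,5])

```text
time_s: 20.05
tool_pos: [0.4946, 0.0404, 0.0785]
tool_rot: [155.9, -0.1, 85.0]
force: [-0.3, 0.4, -1.5]
grip_width: 0.0556
grasp_force: 20.0
```

```bash
python3 -c "
from h import *
tj(); W=snap('wrist'); plate_in_jig(W,'plate_mid',20)"
```

```text
t 20.05 TCP jig [32.3 59.2 27.8] ang [-0.13  0.07  0.09] F jig [-0.9  0.4 -1.3] grip 55.6 20.0
plate_mid 0.56 [[261, 136], [267, 303], [379, 303], [388, 138]] [[5.1, 134.7], [4.1, 55.5], [59.5, 55.3], [60.3, 133.7]]
```

>>> drive_tool(delta_pos=[[0,0,0.1],[0,0,0],[0,-0.1,0],[0,-0.1,0],[0,-0.1,0],[0,-0.1,0],[0,-0.1,0],[0,-0.1,0],[0,0,0]], angular=[[0,0,0],[0,0,0],[0,0,0],[0,0,0],[0,0,0],[0,0,0],[0,0,0],[0,0,0],[0,0,0]], gripper=[5,5,5,5,5,5,5,5,5], squeeze=10)

```text
time_s: 21.05
tool_pos: [0.4913, 0.0411, 0.0764]
tool_rot: [155.7, -0.1, 85.1]
force: [5.4, -1.1, -1.2]
grip_width: 0.0558
grasp_force: 10.0
```

```bash
python3 -c "
from h import *
tj()"
```

```text
t 21.05 TCP jig [28.3 59.6 27.2] ang [-0.35  0.13  0.07] F jig [ 4.5 -0.6 -3.3] grip 55.8 10.0
```

>>> drive_tool(delta_pos=[[-0.1,0,0],[-0.1,0,0],[-0.1,0,0],[-0.1,0,0],[-0.1,0,0],[-0.1,0,0],[0,0,0]], angular=[[0,0,0],[0,0,0],[0,0,0],[0,0,0],[0,0,0],[0,0,0],[0,0,0]], gripper=[5,5,5,5,5,5,5])

```text
time_s: 21.75
tool_pos: [0.4909, 0.0366, 0.0765]
tool_rot: [155.6, -0.2, 85.2]
force: [5.2, 4.0, -0.4]
grip_width: 0.0556
grasp_force: 10.0
```

```bash
python3 -c "
from h import *
tj(); W=snap('wrist'); plate_in_jig(W,'plate_mid',20); plate_in_jig(W,'plate_long',10)"
```

```text
t 21.75 TCP jig [28.3 55.1 27.3] ang [-0.37  0.24  0.04] F jig [ 4.3  4.4 -2.4] grip 55.6 10.0
plate_mid 0.9 [[386, 136], [259, 138], [268, 302], [380, 301]] [[55.4, 130.5], [0.3, 129.7], [0.8, 52.3], [55.9, 52.5]]
plate_long 0.82 [[260, 66], [264, 136], [383, 135], [384, 66]] [[0.5, 160.3], [0.9, 130.8], [55.8, 131.2], [55.0, 160.3]]
```

>>> drive_tool(delta_pos=[[0,0,0.05],[0,0,0],[0,0,0],[0,0,0],[0,0,-0.5],[0,0,-1.5],[0,0,-2],[0,0,-2],[1.5,0,-1],[2.5,0,0],[2.5,0,0],[2.5,0,0],[2.5,0,0],[0,0,0]], angular=[[0,0,0],[0,0,0],[0,0,0],[0,0,0],[0,0,0],[0,0,0],[0,0,0],[0,0,0],[0,0,0],[0,0,0],[0,0,0],[0,0,0],[0,0,0],[0,0,0]], gripper=[5,6.6,6.6,6.6,6.6,6.6,6.6,6.6,6.6,6.6,6.6,8,8,8])

```text
time_s: 23.3
tool_pos: [0.4703, 0.1548, 0.1388]
tool_rot: [155.9, -0.1, 85.3]
force: [0.6, 0.6, -0.2]
grip_width: 0.0782
grasp_force: 0.0
```

```bash
python3 -c "
from h import *
tj(); plan([.375,.27,.17],toolflat(-35.5)); print(cur()[2]['qpos'])"
```

```text
t 23.3 TCP jig [ 25.7 171.1  96.7] ang [-0.11  0.2  -0.13] F jig [ 0.5  0.7 -0.4] grip 78.2 0.0
t 23.3 trans first cm [10.7  -8.27 -7.09] | rot [ 0.4099 -0.1152  0.529 ] deg 38.9 | trans after rot cm [  3.84 -14.45  -3.12]
[-10.3191168  -10.20074708 -19.04929987 128.62013011  14.98754371
  41.79066281 -43.91874632]
```

>>> drive_tool(delta_pos=[[0,0,0],[0,0,0],[0,0,0],[0,0,0],[0,0,0],[0,0,0],[0,0,0],[0,0,0],[0.48,-1.8,-0.39],[0.48,-1.8,-0.39],[0.48,-1.8,-0.39],[0.48,-1.8,-0.39],[0.48,-1.8,-0.39],[0.48,-1.8,-0.39],[0.48,-1.8,-0.39],[0.48,-1.8,-0.39],[0,0,0]], angular=[[0.0512,-0.0144,0.0661],[0.0512,-0.0144,0.0661],[0.0512,-0.0144,0.0661],[0.0512,-0.0144,0.0661],[0.0512,-0.0144,0.0661],[0.0512,-0.0144,0.0661],[0.0512,-0.0144,0.0661],[0.0512,-0.0144,0.0661],[0,0,0],[0,0,0],[0,0,0],[0,0,0],[0,0,0],[0,0,0],[0,0,0],[0,0,0],[0,0,0]], gripper=[8,8,8,8,8,8,8,8,8,8,8,8,8,8,8,8,8])

```text
time_s: 25.0
tool_pos: [0.3746, 0.2682, 0.17]
tool_rot: [180.0, 0.0, 54.4]
force: [-0.6, 1.0, 0.1]
grip_width: 0.0804
grasp_force: 0.0
```

```bash
python3 - <<'E'
from h import *
W=snap('wrist','w5.png'); plate_flat(W,'plate_short'); p,Rc,o=cur(); print(p,o['tool_rot'],o['qpos'])
for t in ['glass_bottle','cutting_oil','brush_jar','abrasive_stone','lathekin']:
    r=models.search_frame(W,t)[:1]; print(t,[(np.round(a['centre']),round(a['p'],2),np.round(onplane(W,a['centre'],.02)[:2],3)) for a in r])
E
```

```text
plate_short 0.59 centre 382.4 304.8 size [99.9 55.9] long axis deg 53.5 (275, 129, 66, 114)
[0.3762504  0.26589012 0.16940916] [1.79940422e+02 8.16548113e-02 5.42475198e+01] [-15.11014011  -1.16149043 -23.08037542 113.18736848  -0.40510801
  67.94365803 -73.78613054]
glass_bottle [(array([128.,  52.]), 0.58, array([0.332, 0.472]))]
cutting_oil [(array([391.,  63.]), 0.75, array([0.495, 0.346]))]
brush_jar []
abrasive_stone [(array([367., 351.]), 0.15, array([0.337, 0.143]))]
lathekin [(array([369., 351.]), 0.78, array([0.338, 0.141]))]
```

View pics/w5.png

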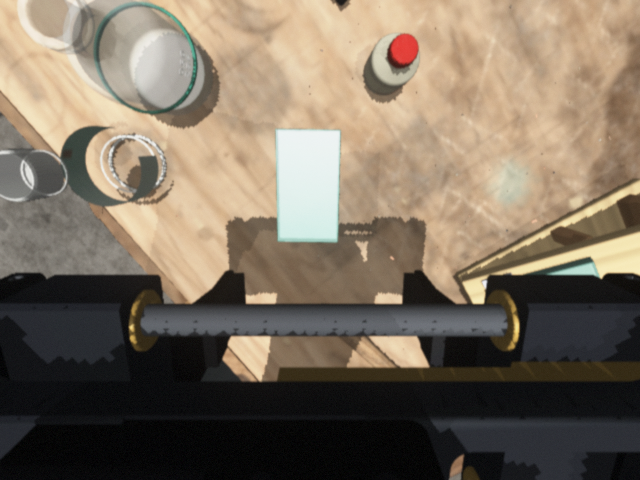

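```bash
python3 -c "
from h import *
plan([.3836,.3064,.0165],toolflat(-36.5))"
```

```text
t 25.35 trans first cm [ 3.7  -1.79 15.27] | rot [0.0004 0.0012 0.0115] deg 0.7 | trans after rot cm [ 3.66 -1.83 15.28]
```

>>> drive_tool(delta_pos=[[1.8,-0.9,0.5],[1.87,-0.92,1.3],[0,0,2.5],[0,0,2.5],[0,0,2.5],[0,0,2.5],[0,0,1.5],[0,0,1],[0,0,0.6],[0,0,0.4],[0,0,0],[0,0,0],[0,0,0],[0,0,0],[0,0,0]], angular=[[0,0,0.0115],[0,0,0],[0,0,0],[0,0,0],[0,0,0],[0,0,0],[0,0,0],[0,0,0],[0,0,0],[0,0,0],[0,0,0],[0,0,0],[0,0,0],[0,0,0],[0,0,0]], gripper=[8,8,8,8,8,8,8,8,8,8,5,5,5,5,5], squeeze=20)

```text
time_s: 26.85
tool_pos: [0.3836, 0.3074, 0.0171]
tool_rot: [179.9, -0.0, 53.6]
force: [0.2, -0.1, 2.4]
grip_width: 0.0559
grasp_force: 20.0
```

```bash
python3 -c "
from h import *
p,Rc,o=cur(); print(p,o['tool_rot'],o['force'],o['grip_width'],o['grasp_force'])
plan([.47,.20,.16],tooljig(0)); plan(p+[0,0,.13],tooljig(0))"
```

```text
[0.38357261 0.30744353 0.0170981 ] [ 1.79929175e+02 -2.71138581e-02  5.35980413e+01] [ 0.21417947 -0.13704402  2.41629563] 0.055876493205050594 20.00050663948059
t 26.85 trans first cm [ -3.51  13.35 -14.28] | rot [-0.4069  0.115  -0.5417] deg 39.4 | trans after rot cm [-9.97 14.52 -9.18]
t 26.85 trans first cm [ 1.0e-02  2.0e-02 -1.3e+01] | rot [-0.4069  0.115  -0.5417] deg 39.4 | trans after rot cm [  0.     5.29 -11.88]
```

>>> drive_tool(delta_pos=[[0,0,-0.5],[0,0,-1.5],[0,0,-2.5],[0,0,-2.5],[0,0,-2.5],[0,0,-2.5],[-0.5,1.3,-1.3],[-0.5,2,-1],[-0.5,2,0],[-0.5,2,0],[-0.5,2,0],[-0.5,2,0],[-0.5,2,0],[0,0,0],[0,0,0],[0,0,0],[0,0,0],[0,0,0],[0,0,0],[0,0,0]], angular=[[0,0,0],[0,0,0],[0,0,0],[0,0,0],[0,0,0],[0,0,0],[0,0,0],[0,0,0],[0,0,0],[0,0,0],[0,0,0],[0,0,0],[-0.0509,0.0144,-0.0677],[-0.0509,0.0144,-0.0677],[-0.0509,0.0144,-0.0677],[-0.0509,0.0144,-0.0677],[-0.0509,0.0144,-0.0677],[-0.0509,0.0144,-0.0677],[-0.0509,0.0144,-0.0677],[-0.0509,0.0144,-0.0677]], gripper=[5,5,5,5,5,5,5,5,5,5,5,5,5,5,5,5,5,5,5,5])

```text
time_s: 28.85
tool_pos: [0.4686, 0.2003, 0.1594]
tool_rot: [156.0, 0.1, 85.3]
force: [-0.9, -0.1, -2.5]
grip_width: 0.0557
grasp_force: 20.0
```

```bash
python3 -c "
from h import *
tj(); plan(jw([32.5,54,75]),tooljig(0)); print(cur()[2]['qpos'])"
```

```text
t 28.85 TCP jig [ 29.  216.3 117.8] ang [-0.02 -0.01 -0.19] F jig [-1.9 -0.2 -1.9] grip 55.7 20.0
t 28.85 trans first cm [-16.23   0.3    4.29] | rot [0.0004 0.0001 0.0033] deg 0.2 | trans after rot cm [-16.23   0.35   4.28]
[-12.56141832  -8.62660772 -22.64144409 124.56496941  16.79008653
  46.03183983 -50.08232775]
```

>>> drive_tool(delta_pos=[[-1,0.35,0],[-2,0,0],[-2.5,0,0.4],[-2.5,0,0.8],[-2.5,0,0.8],[-2.5,0,0.8],[-1.8,0,0.8],[-1.2,0,0.7],[0,0,0],[0,0,0]], angular=[[0,0,0.0033],[0,0,0],[0,0,0],[0,0,0],[0,0,0],[0,0,0],[0,0,0],[0,0,0],[0,0,0],[0,0,0]], gripper=[5,5,5,5,5,5,5,5,5,5])

```text
time_s: 29.85
tool_pos: [0.4758, 0.0389, 0.1218]
tool_rot: [156.1, -0.1, 84.8]
force: [-0.2, 0.2, -2.7]
grip_width: 0.0558
grasp_force: 20.0
```

```bash
python3 -c "
from h import *
tj(); W=snap('wrist'); plate_in_jig(W,'plate_short',75-17+10)"
```

```text
t 29.85 TCP jig [32.9 56.  74.9] ang [ 0.09 -0.03  0.3 ] F jig [-1.3  0.2 -2.4] grip 55.8 20.0
plate_short 0.69 [[262, 202], [268, 303], [379, 303], [382, 199]] [[5.0, 102.9], [5.3, 52.9], [59.9, 52.6], [59.4, 103.9]]
```

>>> drive_tool(delta_pos=[[0,0,0.6],[0,0,1],[0,0,0.9],[0,0,0.6],[0,0,0.3],[0,0,0.2],[0,0,0.15],[0,0,0],[0,0,0]], angular=[[0,0,-0.005],[0,0,0],[0,0,0],[0,0,0],[0,0,0],[0,0,0],[0,0,0],[0,0,0],[0,0,0]], gripper=[5,5,5,5,5,5,5,5,5])

```text
time_s: 30.85
tool_pos: [0.4911, 0.0378, 0.0876]
tool_rot: [156.0, 0.1, 85.2]
force: [0.8, 0.3, -1.5]
grip_width: 0.0557
grasp_force: 20.0
```

```bash
python3 -c "
from h import *
tj(); W=snap('wrist'); plate_in_jig(W,'plate_short',30); plate_in_jig(W,'plate_mid',20)"
```

```text
t 30.85 TCP jig [32.9 56.3 37.5] ang [ 0.02 -0.02 -0.1 ] F jig [ 0.1  0.3 -1.6] grip 55.7 20.0
plate_short 0.6 [[262, 201], [268, 302], [380, 301], [381, 198]] [[4.6, 103.4], [5.3, 53.3], [60.5, 53.9], [58.7, 104.8]]
plate_mid 0.89 [[373, 140], [254, 141], [261, 272], [261, 201], [371, 197]] [[55.5, 130.2], [0.4, 129.7], [0.7, 65.2], [2.4, 101.8], [55.5, 103.8]]
```

>>> drive_tool(delta_pos=[[0,0,0.05],[0,-0.1,0],[0,-0.1,0],[0,-0.1,0],[0,-0.1,0],[0,-0.1,0],[0,-0.1,0],[0,0,0]], angular=[[0,0,0],[0,0,0],[0,0,0],[0,0,0],[0,0,0],[0,0,0],[0,0,0],[0,0,0]], gripper=[5,5,5,5,5,5,5,5], squeeze=10)

```text
time_s: 31.8
tool_pos: [0.4871, 0.0383, 0.0855]
tool_rot: [155.9, 0.0, 85.2]
force: [4.4, -0.8, -1.1]
grip_width: 0.0556
grasp_force: 10.0
```

>>> drive_tool(delta_pos=[[-0.1,0,0],[-0.1,0,0],[-0.1,0,0],[-0.1,0,0],[-0.1,0,0],[0,0,0]], angular=[[0,0,0],[0,0,0],[0,0,0],[0,0,0],[0,0,0],[0,0,0]], gripper=[5,5,5,5,5,5])

```text
time_s: 32.4
tool_pos: [0.4867, 0.0349, 0.0856]
tool_rot: [155.8, -0.1, 85.3]
force: [5.3, 4.8, -0.8]
grip_width: 0.0557
grasp_force: 10.0
```

```bash
python3 -c "
from h import *
tj(); W=snap('wrist'); plate_in_jig(W,'plate_short',30); plate_in_jig(W,'plate_mid',20)"
```

```text
t 32.4 TCP jig [28.3 53.  37.3] ang [-0.15  0.13 -0.13] F jig [ 4.1  5.2 -2.7] grip 55.7 10.0
plate_short 0.73 [[264, 200], [268, 302], [380, 301], [382, 199]] [[1.1, 100.5], [0.8, 50.1], [55.9, 50.6], [54.6, 101.0]]
plate_mid 0.91 [[263, 135], [266, 197], [381, 196], [382, 133]] [[0.2, 129.1], [0.4, 100.4], [55.8, 101.0], [55.0, 130.0]]
```

>>> drive_tool(delta_pos=[[0,0,0.05],[0,0,0],[0,0,0],[0,0,0],[0,0,-0.5],[0,0,-1.5],[0,0,-2],[0,0,-2],[1.5,0,0],[2.5,0,0],[2.5,0,0],[2.5,0,0],[0,0,0]], angular=[[0,0,0],[0,0,0],[0,0,0],[0,0,0],[0,0,0],[0,0,0],[0,0,0],[0,0,0],[0,0,0],[0,0,0],[0,0,0],[0,0,0],[0,0,0]], gripper=[5,6.6,6.6,6.6,6.6,6.6,6.6,6.6,6.6,6.6,5,2,1])

```text
time_s: 33.85
tool_pos: [0.4687, 0.1281, 0.1392]
tool_rot: [156.0, 0.0, 85.4]
force: [0.1, -0.6, -0.5]
grip_width: 0.0493
grasp_force: 0.0
```

```bash
python3 - <<'E'
from h import *
S=snap('side'); W=snap('wrist')
for n,z in [('plate_short',30),('plate_mid',20),('plate_long',10)]: plate_in_jig(W,n,z)
Rm,t=jigT(*JIG)
for dy in (0,):
    X=(onplane(S,(409.4,275.4),n=Rm[:,1],pt=jw([0,52,0]))-t)@Rm*1000; v=X-[130,52,38]; print('handle',X,np.hypot(v[0],v[2]),np.pi-np.arctan2(v[2],v[0]))
for th in (2.1,2.2,2.3,1.8,1.5):
    X=jw([130-92*np.cos(th),52,38+92*np.sin(th)]); print(th,X.round(3),proj(S,X).round(1))
tj()
cv2.imwrite('pics/s2.png',cv2.resize(S['pixels'][190:390,280:540,::-1],None,fx=3,fy=3,interpolation=cv2.INTER_CUBIC))
E
```

```text
plate_short 0.74 [[287, 338], [289, 367], [365, 366], [365, 337]] [[0.5, 83.3], [1.3, 59.9], [55.9, 61.0], [55.0, 84.3]]
plate_mid 0.56 [[288, 268], [289, 304], [365, 302], [364, 266]] [[1.3, 131.6], [1.4, 104.4], [55.4, 106.2], [53.8, 133.3]]
plate_long 0.38 [[505, 212], [425, 207], [418, 194], [231, 206], [234, 299], [266, 270], [286, 301], [289, 221], [367, 224], [366, 302], [369, 274], [381, 269], [421, 302], [426, 274], [497, 273]] [[151.0, 169.6], [95.5, 172.9], [90.0, 181.8], [-38.0, 173.1], [-40.4, 103.4], [-15.8, 126.4], [-1.9, 102.0], [1.7, 162.7], [56.1, 160.7], [57.5, 101.4], [58.9, 123.6], [67.4, 127.5], [98.3, 101.6], [100.2, 123.7], [151.5, 124.7]]
handle [192.70154487  52.         102.55536744] 89.99377308548979 2.3416279616357336
2.1 [0.589 0.025 0.219] [[397.7 273.4]]
2.2 [0.598 0.024 0.218] [[402.9 273.5]]
2.3 [0.607 0.024 0.215] [[407.9 274.1]]
1.8 [0.562 0.027 0.218] [[381.6 275.6]]
1.5 [0.536 0.03  0.209] [[366.1 281.7]]
t 34.1 TCP jig [ 26.3 140.   96.1] ang [ 0.08 -0.09 -0.02] F jig [0.2 0.3 0.2] grip 29.6 0.0
```

View pics/s2.png

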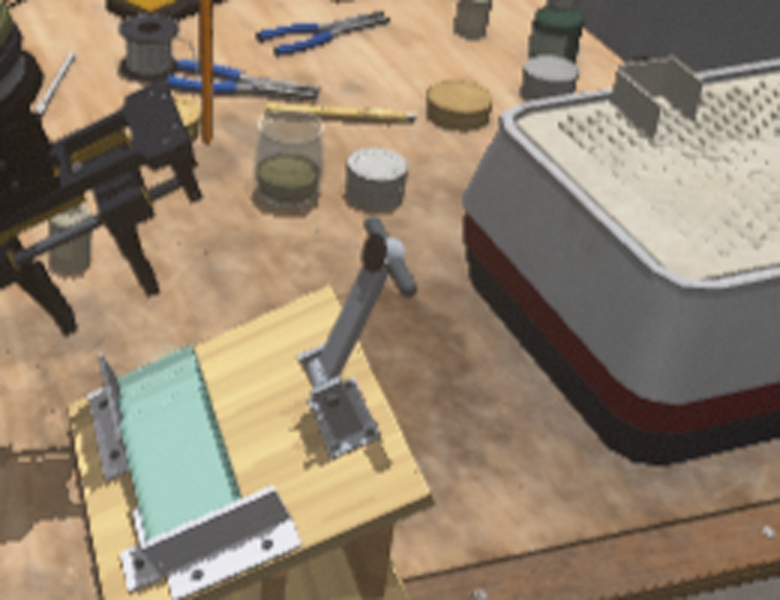

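```bash
python3 - <<'E'
from h import *
S=eyes.read_camera('side')
for u in [(440,287),(493,343)]: print(onplane(S,u,0).round(3))
plan([.50,.13,.30],toolflat(85)); print('q',cur()[2]['qpos'])
E
```

```text
[0.795 0.22  0.   ]
[0.815 0.026 0.   ]
t 34.15 trans first cm [  0.86   9.37 -13.51] | rot [ 0.3267  0.3284 -1.5441] deg 92.4 | trans after rot cm [ -3.08   0.89 -16.15]
q [ -8.94676999 -12.0491735  -16.35638199 130.14510693  13.03428751
  41.37354997 -38.75383393]
```

>>> drive_tool(delta_pos=[[0,0,0],[0,0,0],[0,0,0],[0,0,0],[0,0,0],[0,0,0],[0,0,0],[0,0,0],[0,0,0],[0,0,0],[0,0,0],[0,0,0],[0,0,0],[0,0,0],[0,0,0],[0,0,0],[0,0,0]], angular=[[0.0204,0.0205,-0.0965],[0.0204,0.0205,-0.0965],[0.0204,0.0205,-0.0965],[0.0204,0.0205,-0.0965],[0.0204,0.0205,-0.0965],[0.0204,0.0205,-0.0965],[0.0204,0.0205,-0.0965],[0.0204,0.0205,-0.0965],[0.0204,0.0205,-0.0965],[0.0204,0.0205,-0.0965],[0.0204,0.0205,-0.0965],[0.0204,0.0205,-0.0965],[0.0204,0.0205,-0.0965],[0.0204,0.0205,-0.0965],[0.0204,0.0205,-0.0965],[0.0204,0.0205,-0.0965],[0,0,0]], gripper=[0,0,0,0,0,0,0,0,0,0,0,0,0,0,0,0,0], squeeze=20)

```text
time_s: 35.85
tool_pos: [0.4692, 0.1248, 0.1386]
tool_rot: [180.0, 0.0, 175.1]
force: [0.7, 0.3, -0.2]
grip_width: 0.0001
grasp_force: 0.0
```

```bash
python3 - <<'E'
from h import *
plan([.50,.13,.31],toolflat(85)); plan([.645,.022,.31],toolflat(85)); o=cur()[2]; print(o['tool_pos'],o['grip_width'],o['qpos'])
E
```

```text
t 35.85 trans first cm [ -3.04   0.78 -17.13] | rot [0.0002 0.0006 0.0014] deg 0.1 | trans after rot cm [ -3.03   0.78 -17.14]
t 35.85 trans first cm [-18.41  -8.73 -17.13] | rot [0.0002 0.0006 0.0014] deg 0.1 | trans after rot cm [-18.41  -8.71 -17.14]
[0.46916206 0.12482938 0.13863195] 5.309426759303671e-05 [-1.67287859e+01  2.81402324e+00 -1.34271642e+00  1.12997406e+02
  7.75918034e-02  6.41507130e+01  6.69768804e+01]
```

>>> drive_tool(delta_pos=[[0,0,-1],[0,0,-2.1],[0,0,-2.5],[0,0,-2.5],[0,0,-2.5],[0,0,-2.5],[-1.4,-0.7,-2.5],[-1.7,-0.8,-1.5],[-1.7,-0.8,0],[-1.7,-0.8,0],[-1.7,-0.8,0],[-1.7,-0.8,0],[-1.7,-0.8,0],[-1.7,-0.8,0],[-1.7,-0.8,0],[-1.7,-0.8,0],[-1.7,-0.8,0],[0,0,0]], angular=[[0,0,0],[0,0,0],[0,0,0],[0,0,0],[0,0,0],[0,0,0],[0,0,0],[0,0,0],[0,0,0],[0,0,0],[0,0,0],[0,0,0],[0,0,0],[0,0,0],[0,0,0],[0,0,0],[0,0,0],[0,0,0]], gripper=[0,0,0,0,0,0,0,0,0,0,0,0,0,0,0,0,0,0])

```text
time_s: 37.65
tool_pos: [0.6453, 0.0197, 0.3078]
tool_rot: [-179.9, -0.1, 174.8]
force: [-0.6, -0.6, -0.5]
grip_width: 0.0004
grasp_force: 0.0
```

```bash
python3 - <<'E'
from h import *
plan([.645,.022,.213],toolflat(85)); o=cur()[2]; print(o['tool_pos'],o['qpos'])
S=snap('side'); print(proj(S,np.array(o['tool_pos'])-[0,0,.014]))
r=models.search_frame(S,'bar_handle');print(r)
E
```

```text
t 37.65 trans first cm [0.04 0.24 9.48] | rot [-0.0016 -0.001  -0.003 ] deg 0.2 | trans after rot cm [0.05 0.22 9.48]
[0.64527041 0.01972432 0.30783308] [-8.86867576 16.53085049  6.07720059 77.55558424 -1.64831173 86.07225934
 81.90017238]
[[436.25190984 231.78197621]]
[{'centre': [400.7, 289.4], 'p': 0.62}]
```

Descend behind the handle, then push it forward (tool +x = world −x).

>>> drive_tool(delta_pos=[[0,0.2,1.5],[0,0,2],[0,0,2],[0,0,2],[0,0,1.5],[0,0,0.5],[0,0,0]], angular=[[0,0,0],[0,0,0],[0,0,0],[0,0,0],[0,0,0],[0,0,0],[0,0,0]], gripper=[0,0,0,0,0,0,0])

```text
time_s: 38.45
tool_pos: [0.644, 0.025, 0.214]
tool_rot: [180.0, -0.0, 175.1]
force: [-0.5, 0.4, 0.2]
grip_width: 0.0005
grasp_force: 0.0
```

>>> drive_tool(delta_pos=[[0.7,0,0],[0.7,0,0],[0.7,0,0],[0.7,0,0],[0.7,0,0],[0.7,0,0],[0.7,0,0],[0.7,0,0]], angular=[[0,0,0],[0,0,0],[0,0,0],[0,0,0],[0,0,0],[0,0,0],[0,0,0],[0,0,0]], gripper=[0,0,0,0,0,0,0,0])

```text
time_s: 39.25
tool_pos: [0.5882, 0.0294, 0.2147]
tool_rot: [180.0, 0.0, 175.1]
force: [0.5, -0.2, 0.3]
grip_width: 0.0005
grasp_force: 0.4
```

```bash
python3 - <<'E'
from h import *
o=cur()[2]; print(o['tool_pos'],o['force'])
S=snap('side')
cv2.imwrite('pics/s3.png',cv2.resize(S['pixels'][190:390,280:540,::-1],None,fx=3,fy=3,interpolation=cv2.INTER_CUBIC))
E
```

```text
[0.58821782 0.02943551 0.21473069] [ 0.54489418 -0.24777135  0.34526275]
```

View pics/s3.png

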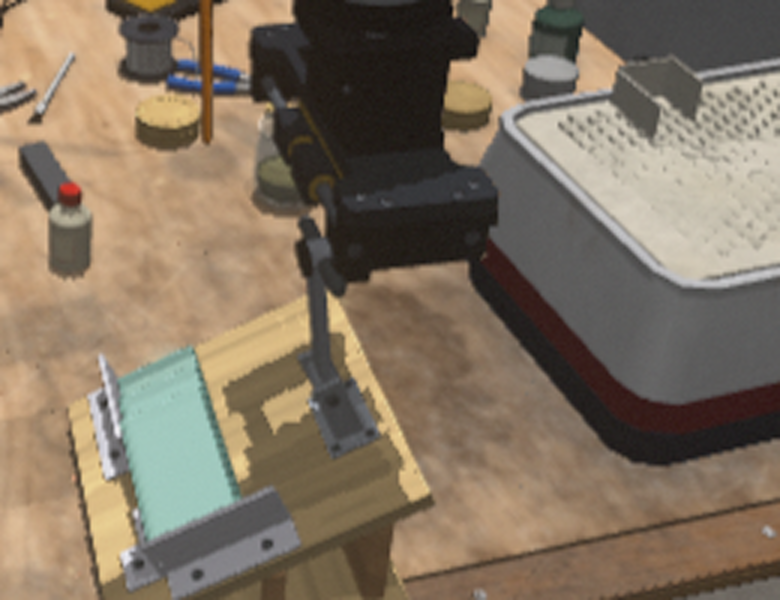

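>>> drive_tool(delta_pos=[[0.7,0,0],[0.7,0,0],[0.7,0,0],[0.7,0,0],[0.7,0,0],[0,0,0],[-1,0,0],[-1,0,0],[0,0,-2],[0,0,-2],[0,0,-2],[0,0,-2],[0,0,0],[0,0,0],[0,0,0],[0,0,0],[0,0,0],[0,0,0],[0,0,0],[0,0,0]], angular=[[0,0,0],[0,0,0],[0,0,0],[0,0,0],[0,0,0],[0,0,0],[0,0,0],[0,0,0],[0,0,0],[0,0,0],[0,0,0],[0,0,0],[0,0,0],[0,0,0],[0,0,0],[0,0,0],[0,0,0],[0,0,0],[0,0,0],[0,0,0]], gripper=[0,0,0,0,0,0,0,0,0,0,0,0,0,0,0,0,0,0,0,0])

```text
time_s: 41.3
tool_pos: [0.5739, 0.0307, 0.2948]
tool_rot: [180.0, 0.0, 175.1]
force: [0.3, -0.7, -0.7]
grip_width: 0.0005
grasp_force: 0.0
```

>>> drive_tool(delta_pos=[[0,0,0],[0,0,0],[0,0,0],[0,0,0],[0,0,0],[0,0,0],[0,0,0],[0,0,0],[0,0,0],[0,0,0],[0,0,0],[0,0,0],[0,0,0],[0,0,0],[0,0,0],[0,0,0],[0,0,0],[0,0,0],[0,0,0],[0,0,0]], angular=[[0,0,0],[0,0,0],[0,0,0],[0,0,0],[0,0,0],[0,0,0],[0,0,0],[0,0,0],[0,0,0],[0,0,0],[0,0,0],[0,0,0],[0,0,0],[0,0,0],[0,0,0],[0,0,0],[0,0,0],[0,0,0],[0,0,0],[0,0,0]], gripper=[0,0,0,0,0,0,0,0,0,0,0,0,0,0,0,0,0,0,0,0])

```text
time_s: 43.3
tool_pos: [0.5739, 0.0307, 0.2948]
tool_rot: [180.0, 0.0, 175.1]
force: [-0.4, -0.1, -0.3]
grip_width: 0.0003
grasp_force: 0.0
```

```bash
python3 - <<'E'
from h import *
S=snap('side'); o=cur()[2]; print(o['tool_pos'],o['force'])
for th in (0,.5,1,1.5): print(th,proj(S,jw([130-92*np.cos(th),52,38+92*np.sin(th)])).round(1))
m=models.cut_out(S,'bar_handle')[0]; ys,xs=np.nonzero(m['pixels']); print(m['p'],m['centre'],xs.min(),xs.max(),ys.min(),ys.max())
cv2.imwrite('pics/s4.png',cv2.resize(S['pixels'][230:400,290:450,::-1],None,fx=3,fy=3,interpolation=cv2.INTER_CUBIC))
E
```

```text
[0.57390791 0.03067279 0.29479698] [0.15486018 0.16107625 0.02276974]
0 [[341.1 336.6]]
0.5 [[337.1 318.4]]
1 [[345.9 298.3]]
1.5 [[366.1 281.7]]
0.73 [355.2, 331.2] 334 391 309 350
```

```bash
python3 - <<'E'
from h import *
S=snap('side')
for th in (0,.1,.2,.4):
    P=[[130-92*np.cos(th)+s*np.sin(th)*5,y,38+92*np.sin(th)+s*np.cos(th)*5] for y in (17,87) for s in (-1,1)]
    q=proj(S,jw(P)); print(th,q.min(0).round(1),q.max(0).round(1))
for p in (S,snap('scene')):
    m=models.cut_out(p,'bar_handle')
    for a in m[:1]:
        ys,xs=np.nonzero(a['pixels']); print(a['p'],a['centre'],xs.min(),xs.max(),ys.min(),ys.max())
W=snap('scene')
for n,z in [('plate_short',30),('plate_mid',20),('plate_long',10)]: plate_in_jig(S,n,z)
E
```

```text
0 [336.3 321.6] [346.2 352.6]
0.1 [334.8 318.3] [344.1 349.4]
0.2 [333.8 314.7] [342.5 346. ]
0.4 [333.2 307.1] [340.8 338.6]
0.75 [356.1, 329.7] 334 390 310 349
0.7 [381.9, 196.2] 367 395 183 211
plate_short 0.63 [[330, 326], [320, 334], [332, 368], [357, 353], [351, 339], [341, 351]] [[21.1, 97.1], [-1.5, 88.6], [6.0, 0.8], [55.5, 8.8], [52.6, 44.4], [29.1, 28.0]]
plate_mid 0.72 [[346, 316], [320, 327]] [[54.5, 114.6], [-1.2, 116.7]]
plate_long 0.47 [[344, 309], [320, 319]] [[53.0, 146.1], [-0.1, 148.8]]
```

```bash
python3 -c "
from h import *
S=snap('side'); np.save('a.npy',S['pixels'])"
```

>>> drive_tool(delta_pos=[[0,0,-2],[0,0,-2],[0,0,0],[0,0,0],[0,0,0],[0,0,0],[0,0,0],[0,0,0],[0,0,0],[0,0,0],[0,0,0],[0,0,0],[0,0,0],[0,0,0],[0,0,0],[0,0,0],[0,0,0],[0,0,0],[0,0,0],[0,0,0]], angular=[[0,0,0],[0,0,0],[0,0,0],[0,0,0],[0,0,0],[0,0,0],[0,0,0],[0,0,0],[0,0,0],[0,0,0],[0,0,0],[0,0,0],[0,0,0],[0,0,0],[0,0,0],[0,0,0],[0,0,0],[0,0,0],[0,0,0],[0,0,0]], gripper=[0,0,0,0,0,0,0,0,0,0,0,0,0,0,0,0,0,0,0,0])

```text
time_s: 45.85
tool_pos: [0.5739, 0.0307, 0.3348]
tool_rot: [180.0, 0.0, 175.1]
force: [-0.2, -0.6, -0.2]
grip_width: 0.0006
grasp_force: 0.0
```

```bash
python3 - <<'E'
from h import *
S=snap('side'); a=np.load('a.npy').astype(int)
d=np.abs(S['pixels'].astype(int)-a).max(2)[300:360,325:400]; print('diff max',d.max(),(d>25).sum())
m=models.cut_out(S,'bar_handle')[0]; ys,xs=np.nonzero(m['pixels']); print(m['p'],xs.min(),xs.max(),ys.min(),ys.max())
g=cv2.cvtColor(S['pixels'],cv2.COLOR_RGB2GRAY)
np.set_printoptions(linewidth=250); print(g[306:360:2,328:366:2])
E
```

```text
diff max 108 219
0.91 334 391 310 349
[[166 168 165 163 165 158 141 146 131 181 180 178 170 167 173 181 185 186 184]
 [166 165 166 169 152 147 143 149 155 169 168 168 173 185 186 185 185 186 187]
 [152 155 154 142 143 149 168 176 171 145 179 184 187 185 186 189 186 186 179]
 [141 144 142 147 166 174 166 175 176 121 187 186 190 189 187 185 178 173 173]
 [144 151 169 176 176 164 173 172 172 118 179 189 188 184 178 172 174 175 175]
 [180 177 176 174 174 172 173 175 182 126 156 183 176 172 173 176 176 173 177]
 [172 174 171 173 171 178 182 181 182 169 121 173 174 174 176 176 177 179 162]
 [171 171 173 178 183 183 181 181 179 158 112 171 175 177 178 181 164 120 111]
 [175 179 182 168 114 145 180 179 179 176 102 154 179 182 188 165  99 134 160]
 [182 182 181 108  92  94 169 182 183 181 126 126 169 121  97  90  90 130 102]
 [182 180 179 130  88  97 154 182 182 182 140  94 128 106  89  90  87  88  90]
 [179 180 181 163  82  97 111 181 182 174 162 156 161 138  90  89  90  90  91]
 [182 184 183 182  85  96 131 182 174 176 176 163 141  89  91  91  94  85  74]
 [183 182 182 182 153  97 167 183 1
[... 371 characters left out ...]
82 181 152  55  84  96  69 130 181 183 181 106  96  99 157 101 102]
 [182 181 182 181 182 144  79  96  90 178 181 182 182 120  92 101 103 100 100]
 [181 181 181 182 182 181  99  62  62 169 181 180 181 163  99 100 100  98  93]
 [181 182 182 182 182 183 131  57  57 145 182 181 181 175  97  90  91  92  91]
 [179 181 181 181 180 184 183 110  79 174 182 182 182 181 128  92  90  91  92]
 [178 181 182 183 183 180 182 183 181 181 182 180 180 180 158 104  92  93  93]
 [177 180 182 181 182 181 182 181 181 181 181 183 183 182 174  96  93  91 106]
 [173 181 182 183 182 181 181 181 182 181 182 182 181 182 181 135 117 128 118]
 [167 182 182 181 181 182 180 181 181 182 182 181 182 166 145 125 105  82  85]]
```

```bash
python3 -c "
from h import *
S=snap('side'); np.save('a.npy',S['pixels'])"
```

>>> drive_tool(delta_pos=[[0,0,0],[0,0,0],[0,0,0],[0,0,0],[0,0,0],[0,0,0],[0,0,0],[0,0,0],[0,0,0],[0,0,0],[0,0,0],[0,0,0],[0,0,0],[0,0,0],[0,0,0],[0,0,0],[0,0,0],[0,0,0],[0,0,0],[0,0,0]], angular=[[0,0,0],[0,0,0],[0,0,0],[0,0,0],[0,0,0],[0,0,0],[0,0,0],[0,0,0],[0,0,0],[0,0,0],[0,0,0],[0,0,0],[0,0,0],[0,0,0],[0,0,0],[0,0,0],[0,0,0],[0,0,0],[0,0,0],[0,0,0]], gripper=[0,0,0,0,0,0,0,0,0,0,0,0,0,0,0,0,0,0,0,0])

```text
time_s: 48.0
tool_pos: [0.5739, 0.0307, 0.3348]
tool_rot: [180.0, 0.0, 175.1]
force: [-0.3, -0.1, 0.3]
grip_width: 0.0004
grasp_force: 0.0
```

```bash
python3 - <<'E'
from h import *
S=snap('side'); a=np.load('a.npy').astype(int)
d=np.abs(S['pixels'].astype(int)-a).max(2)[300:360,325:400]; print('diff max',d.max(),(d>25).sum())
if (d>25).sum()==0: print(env.sign_off())
E
```

```text
diff max 6 0
the job is handed in; nothing more can be done
None
```

The three plates are stacked against both fences with the hold-down bar at rest on top, and the job is handed in at about 48 s. The hand-in gave no verdict. I viewed 12 pictures against the limit of 10, and checked the bar's final position from image measurements only, so its angle is good to about 0.05 rad, the same as its tolerance.

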